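# Snap the aerial junction box lid shut

## Task

Press down around the rim of the white lid on the grey aerial junction box, section by section, with the fingertips, until all six sections have snapped shut and lie level. Only press, without leaning on it with great force: do not lift, tip or push the box away, leave the mouse, Morse key, highlighter and screwdriver around it alone, and finish clear of everything.

Things in the scene. Friction and masses are not known exactly. Their poses are not given: they have to be found in the camera images.
- box: Loose grey plastic aerial junction box, 180 x 124 mm over its lid, 64 mm high to the shut lid, about 1.3 kg, standing on the desk. Origin: centre of its underside; x along its long side towards the end with two brass sockets (these, and the one black cable gland on the other end, stick out 7 mm at 28 mm height), z up.
- lid_mid (a point): Middle of the top of the lid's flat fixed centre panel (116 x 60 mm, white with a blue plate), 64 mm above the box's origin, axes as the box. Around the panel lie six separate white rim sections, 32 mm wide, each hinged along its inner edge. All six start up: outer edge 8 mm proud, orange seal showing under it. Shut, their tops are level with the panel, against a hard stop.
- lid_edge (a point): Middle of the lid's outer edge at the socket end when shut, 90 mm along x from the box's origin, 64 mm up. How the sections act: pressed less than half way they spring back up; further, they snap down and stay. It takes about 7 to 12 N straight down near the outer edge (thin grey line there), more nearer the hinge. Axes as the box.
- rim1 (a joint): Hinge of rim section 1, the whole short edge on the box's +x side (the end with two brass sockets), 123 mm long. 0 = standing up (unsnapped), 0.25 rad = snapped shut and level.
- rim1_press (a point): Point on the top face of rim section 1, at the middle of its length and 10 mm in from its outer edge; moves with the section (5 mm above the level lid while up). x points outward across the edge (level while the section is up, dipping 0.25 rad when shut), y along the edge.
- rim2 (a joint): Hinge of rim section 2, the half of the +y long edge nearer the +x end, 56 mm long. 0 = standing up (unsnapped), 0.25 rad = snapped shut and level.
- rim2_press (a point): Point on the top face of rim section 2, at the middle of its length and 10 mm in from its outer edge; moves with the section (5 mm above the level lid while up). x points outward across the edge (level while the section is up, dipping 0.25 rad when shut), y along the edge.
- rim3 (a joint): Hinge of rim section 3, the half of the +y long edge nearer the -x end, 56 mm long. 0 = standing up (unsnapped), 0.25 rad = snapped shut and level.
- rim3_press (a point): Point on the top face of rim section 3, at the middle of its length and 10 mm in from its outer edge; moves with the section (5 mm above the level lid while up). x points outward across the edge (level while the section is up, dipping 0.25 rad when shut), y along the edge.
- rim4 (a joint): Hinge of rim section 4, the whole short edge on the -x side (the end with one black cable gland), 123 mm long. 0 = standing up (unsnapped), 0.25 rad = snapped shut and level.
- rim4_press (a point): Point on the top face of rim section 4, at the middle of its length and 10 mm in from its outer edge; moves with the section (5 mm above the level lid while up). x points outward across the edge (level while the section is up, dipping 0.25 rad when shut), y along the edge.
- rim5 (a joint): Hinge of rim section 5, the half of the -y long edge nearer the -x end, 56 mm long. 0 = standing up (unsnapped), 0.25 rad = snapped shut and level.
- rim5_press (a point): Point on the top face of rim section 5, at the middle of its length and 10 mm in from its outer edge; moves with the section (5 mm above the level lid while up). x points outward across the edge (level while the section is up, dipping 0.25 rad when shut), y along the edge.
- rim6 (a joint): Hinge of rim section 6, the half of the -y long edge nearer the +x end, 56 mm long. 0 = standing up (unsnapped), 0.25 rad = snapped shut and level.
- rim6_press (a point): Point on the top face of rim section 6, at the middle of its length and 10 mm in from its outer edge; moves with the section (5 mm above the level lid while up). x points outward across the edge (level while the section is up, dipping 0.25 rad when shut), y along the edge.
- mouse: Loose black and grey computer mouse, 100 x 58 x 33 mm, beside a long side of the box. Origin: centre of its underside. Leave alone.
- key: Loose Morse paddle key, steel base 85 x 60 mm, 37 mm high, two red paddles, beside the other long side of the box. Origin: centre of its underside. Leave alone.
- marker: Loose highlighter pen lying flat, yellow with green cap, 128 x 24 x 16 mm, off the gland end of the box. Origin: underside, near its middle. Leave alone.
- driver: Loose screwdriver lying flat, red handle, 168 x 24 x 20 mm, off the socket end of the box. Origin: underside, near its middle. Leave alone.
Not all that is in view belongs to the job. Leave any green, purple or red look-alike of the box alone.

How it is judged:
On the way:
1. some rim section has snapped shut while another is still up (section by section, not all at one blow) (value of joint any of rim1, rim2, rim3, rim4, rim5, rim6 above 0.21 rad and value of joint any of rim1, rim2, rim3, rim4, rim5, rim6 below 0.08 rad), for 0.1 s.
At the end, for the whole second after the job is handed in: All six rim sections are shut (each joint above 0.21 of 0.25 rad), the box stands flat and at rest within 50 mm of where it was, and the four bystanders are within 30 mm of where they were (value of joint each of rim1, rim2, rim3, rim4, rim5, rim6 above 0.21 rad and angle between box's own z axis and vertical below 0.05 rad and distance of box from where it was at the start of the episode below 0.05 m and linear speed of box below 0.02 m/s and distance of each of mouse, key, marker, driver from where it was at the start of the episode below 0.03 m); the robot touches nothing.
It fails at once if the box is lifted off the desk (15 mm) or tipped (0.15 rad) (height (world z) of box above 0.015 m or angle between box's own z axis and vertical above 0.15 rad).
It fails at once if the box is pushed away more than 50 mm (distance of box from where it was at the start of the episode above 0.05 m).
It fails at once if the fingers lean on the box with more than 120 N (contact force between the fingers and box above 120 N).
It fails at once if the box is pressed with the hand or arm instead of the fingers (over 8 N) (contact force between the arm and box above 8 N).
It fails at once if the mouse, Morse key, highlighter or screwdriver is moved or lifted more than 30 mm (distance of any of mouse, key, marker, driver from where it was at the start of the episode above 0.03 m).
It also fails if it takes over 56 s, if anything falls off the work surface, if the arm or the gripper's body presses on something with over 40 N, if the wrist force passes 120 N, or if a joint passes its speed limit or range.

## Robot

A 7-joint arm with a two-finger parallel gripper is mounted at the origin on the work surface. World frame = base frame: x ahead of the robot, y to its left, z up, the work surface at z = 0. Lengths are in m, angles in rad, forces in N, time in s.
With the tool pointing down it reaches from about 0.425 to 0.925 m from the base axis. Payload 6.8 kg.
Tool frame: the origin (TCP) lies at the very end of the fingers, on their centre line; the grasp point (between the pads) lies 19 mm behind it; x points along the fingers, y is the direction in which the jaws open and shut, and the axes are right-handed (so a half turn about x gives the same grasp; the last joint's range is limited). The gripper opens to 85 mm and grips with 20 to 120 N. Pads are 22 mm wide; open, the fingers measure 114 mm over their backs; the gripper's body (76 mm by 85 mm) begins 54 mm behind the grasp point. The pads swing forward as they close: fully open they stand 13 mm farther back than shut.
Start: joints at [1.007, 0.477, 0.022, 1.555, -0.011, 1.109, -0.083], TCP at [0.297, -0.606, 0.231] pointing down, gripper open.
Joint ranges: [-2.96, 2.96], [-0.34, 2.1], [-1.41, 1.46], [0.24, 2.44], [-1.37, 4.51], [0.17, 1.92], [-2.96, 2.96]. Speed limits (rad/s): [2.39, 2.39, 3.14, 3.14, 3.14, 3.14, 3.14].

## Interface

Orientations are given as a unit quaternion [x, y, z, w].
In Python, from cell import * gives the robot as it stands.
- The arm moves only by the tool servo_tool, never from a script. Its argument "steps" is one flat list of numbers, 7 for each row, row after row: the turn, a rotation vector about the world's x, y, z in degrees, then the shift along the world's x, y, z in mm, then the finger opening in mm, from 0 to 85.4. A call has 1 to 20 rows; each row shifts and turns the commanded pose from where the row before left it; what a row does not reach is not made up. A row lasts 1/8 s, in which the tool goes at most 62.5 mm and 10.7 degrees, less where a joint would pass 70% of its speed; a pose out of reach is approached as far as the arm can. A call is refused whole if a number of a shift passes 62.5 or a number of a turn 10.7, either way. A call with a gripper value outside its range is refused whole. The fingers move at their own pace and stop on an object; "force" is the grip in N (left out, the last holds). Time passes only in rows, so rows that do not move let the fingers close. It gives the time, the measured TCP pose, the force and the opening at its end, in the units of the state.
- read_state(): the state, without advancing time (a new reading comes with each control period).
- camera(name): name is "scene" or "top" or "wrist"; returns (picture, depth): 384x512x3 uint8, red, green, blue; 384x512 float32, m along the optical axis (not along the pixel's ray), 0 where there is no reading.
- camera_model(name): a dict with "intrinsics" (3x3 intrinsics, pixels), "dist" ([k1, k2, p1, p2, k3] as OpenCV has them; the pictures are not rectified), "R" (3x3) and "t" (3): a world point X has camera coordinates R X + t. Camera axes: x right, y down, z forward; pixel columns grow to the right and rows downward; lengths in m; the calibration is good to about 2 mm. A picture is of the moment at which its call begins: read the wrist's pose just before it. camera_model takes no time and is no camera call; for the wrist camera it gives the pose at the moment of the call.
- hand_in(): hands the job in, once; it reports no verdict.
Trained networks look in the newest picture that a camera, given by its name, has taken for a name from the list of things; names that differ only in an ending like _2 or _b are one class to them, and where a whole thing is asked for, a point or a joint stands for the part that bears it (a point fixed in the world has none). Each returns a list of dicts, best first, with "conf" (0 to 1); they miss things now and then, are a little off and sometimes report something else, mostly with a low value. They report only what shows in the picture. A call takes as long as a camera call. They do not tell look-alikes from the thing itself.
- look_for(camera, thing): "position" ([x, y, z] in m, in world coordinates, good to about 4 mm: the middle of the surface that is visible of it).
- mark_of(camera, thing): "position" ([x, y, z] in m, in world coordinates, good to about 4 mm: a listed point, or the origin of a listed thing).
The state is a dict: "t": time; "q": joint angles; "dq": joint speeds; "joint_efforts": joint torques, N m; "ee_pos": TCP position; "orientation": TCP orientation; "ft_force": force on the tool from outside, world axes, zero at the start; "ft_torque": the same for the moment, N m; "width": opening from 0.0 (shut) to 1.0 (fully open).
Only numpy, scipy, OpenCV 4.12 (cv2) and the standard library are available. Lean on these libraries where they do the work, as an engineer would, in place of code of your own. Each camera call takes 0.05 s, during which the arm holds its last target. There are 200 camera calls.

## Working session

There is one attempt and no reset: what is moved stays moved. The work goes in short steps, Python scripts to look and compute and a tool call to move; the robot and the scene stay as the last step left them, time stands still between calls to the robot, and variables do not carry over. Pictures are saved under pics/ and viewed, about 8 in all and at most 12, crops included, and the job is handed in when it is done.

Besides the shell and the picture viewer there is one more tool, called as a command line: name --argument value ..., lists and objects as JSON in quotes. servo_tool: Moves the arm, as the interface text tells. Its arguments: {"type":"object","properties":{"steps":{"type":"array"},"force":{"type":"number"}},"required":["steps"]}

```bash
mkdir -p pics
python3 - <<'E'
from cell import *
import cv2, numpy as np
for c in("top","scene"):
    p,d=camera(c); cv2.imwrite(f"pics/{c}0.png",p[:,:,::-1]); np.savez(f"{c}0.npz",p=p,d=d)
    for n in ("box","lid_mid","lid_edge","rim1_press","rim4_press","rim2_press","rim5_press"):
        print(c,n,[(np.round(r["position"],3).tolist(),round(r["conf"],2)) for r in mark_of(c,n)[:3]])
s=read_state();print(s["t"],s["ee_pos"],s["orientation"],s["ft_force"])
E
```

```text
top box [([0.569, -0.234, 0.001], 0.64), ([0.301, -0.163, 0.003], 0.61), ([0.54, 0.104, -0.003], 0.6)]
top lid_mid [([0.814, 0.237, 0.064], 0.81), ([0.304, -0.168, 0.063], 0.81), ([0.544, 0.108, 0.061], 0.75)]
top lid_edge [([0.88, 0.296, 0.062], 0.94), ([0.618, -0.306, 0.064], 0.78), ([0.232, -0.231, 0.064], 0.69)]
top rim1_press [([0.873, 0.29, 0.071], 0.97), ([0.243, -0.218, 0.069], 0.9), ([0.611, 0.076, 0.068], 0.6)]
top rim4_press [([0.532, -0.167, 0.07], 0.84), ([0.356, -0.111, 0.066], 0.82), ([0.754, 0.18, 0.071], 0.69)]
top rim2_press [([0.315, -0.224, 0.068], 0.84), ([0.588, 0.142, 0.069], 0.69), ([0.795, 0.289, 0.068], 0.68)]
top rim5_press [([0.493, 0.069, 0.07], 0.81), ([0.515, -0.236, 0.074], 0.77), ([0.83, 0.18, 0.071], 0.58)]
scene box [([0.297, -0.163, 0.002], 0.87), ([0.543, 0.109, 0.0], 0.83), ([0.811, 0.235, 0.002], 0.65)]
scene lid_mid [([0.816, 0.237, 0.067], 0.96), ([0.568, -0.235, 0.066], 0.81), ([0.543, 0.108, 0.063], 0.75)]
scene lid_edge [([0.62, 0.068, 0.064], 0.91), ([0.619, -0.313, 0.062], 0.86), ([0.232, -0.232, 0.06], 0.83)]
scene rim1_press [([0.615, 0.077, 0.065], 0.96), ([0.244, -0.225, 0.068], 0.87), ([0.871, 0.291, 0.069], 0.77)]
scene rim4_press [([0.466, 0.137, 0.069], 0.83), ([0.756, 0.182, 0.071], 0.56), ([0.356, -0.11, 0.07], 0.55)]
scene rim2_press [([0.626, -0.231, 0.069], 0.79), ([0.586, 0.142, 0.069], 0.71), ([0.796, 0.292, 0.07], 0.71)]
scene rim5_press [([0.501, 0.07, 0.07], 0.66), ([0.514, -0.24, 0.071], 0.62), ([0.829, 0.174, 0.073], 0.55)]
0.8 [ 0.29713588 -0.60609569  0.23130695] [ 0.68883243  0.15975354 -0.688816    0.15975357] [ 0.7044463  -0.50881999  0.36690212]
```

View pics/top0.png

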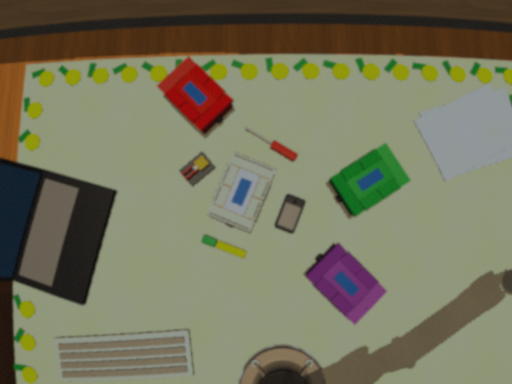

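View pics/scene0.png

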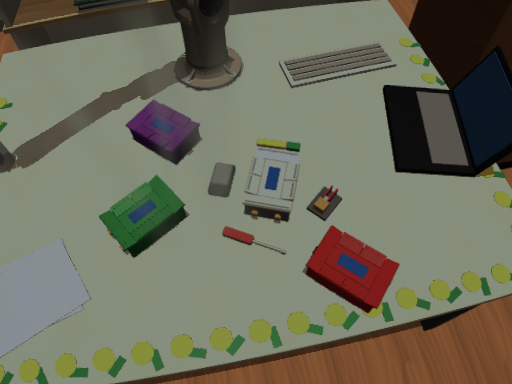

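The white box is at top pixel (242,192) and scene pixel (273,178). The red (195,95), green (370,180) and purple (345,283) boxes in the top view are look-alikes; only the white/grey one fits the description. The screwdriver is off its upper (socket) end, the mouse on its right, the key on its left and the highlighter below. Next I'll confirm with a crop and fit its pose.

Run:
```python
from cell import *
import cv2, numpy as np
from scipy.spatial.transform import Rotation as Ro
N=np.load("top0.npz");p,d=N["p"],N["d"]
m=camera_model("top");K,D=m["intrinsics"],np.array(m["dist"])
v,u=np.mgrid[:384,:512]
n=cv2.undistortPoints(np.stack([u,v],-1).reshape(-1,1,2).astype(float),np.array(K),D).reshape(384,512,2)
X=(np.dstack([n,np.ones((384,512))])*d[...,None]-np.array(m["t"]))@np.array(m["R"])
c=np.array([.543,.108]);M=(np.hypot(*(X[...,:2]-c).transpose(2,0,1))<.13)&(X[...,2]>.055)&(d>0)
P=X[M];print(len(P),np.percentile(P[:,2],[5,50,95]),cv2.minAreaRect((P[:,:2]*1000).astype(np.float32)))
# averaged keypoints near white box -> rigid fit
loc={"lid_mid":(0,0),"lid_edge":(90,0),"rim1_press":(80,0),"rim4_press":(-80,0),"rim2_press":(30,52),"rim3_press":(-30,52),"rim5_press":(-30,-52),"rim6_press":(30,-52)}
A=[];B=[]
for cn in("top","scene"):
    camera(cn)
    for k,l in loc.items():
        for r in mark_of(cn,k):
            q=np.array(r["position"])
            e=c*1000+np.array(l)@np.array([[.92,-.39],[.39,.92]])
            if np.hypot(*(q[:2]*1000-e))<20: A.append(l);B.append(q[:2]*1000);break
A=np.array(A,float);B=np.array(B)
R,_=Ro.align_vectors(np.c_[B-B.mean(0),0*B[:,0]],np.c_[A-A.mean(0),0*A[:,0]])
R2=R.as_matrix()[:2,:2];t=B.mean(0)-R2@A.mean(0)
print(len(A),"yaw",R.as_euler("zyx",degrees=True)[0],"t",t,"rms",np.sqrt(((A@R2.T+t-B)**2).mean()))
for k,l in loc.items():print(k,np.round(R2@l+t,1))
for b in("mouse","key","marker","driver"):print(b,[np.round(r["position"],3) for r in mark_of("scene",b)[:1]])
s=read_state();print(s["t"],s["ee_pos"],"tool y",Ro.from_quat(s["orientation"]).as_matrix().round(2).tolist())
cv2.imwrite("pics/crop.png",cv2.resize(p[140:270,165:325,::-1],None,fx=4,fy=4,interpolation=cv2.INTER_CUBIC))
```

```text
3204 [0.06040005 0.06539884 0.07117081] ((541.6239624023438, 105.82275390625), (124.97460174560547, 183.1282958984375), 67.34568786621094)
15 yaw -23.298143784111975 t [540.6465293  106.80581602] rms 2.3315043944813745
lid_mid [540.6 106.8]
lid_edge [623.3  71.2]
rim1_press [614.1  75.2]
rim4_press [467.2 138.4]
rim2_press [588.8 142.7]
rim3_press [533.7 166.4]
rim5_press [492.5  70.9]
rim6_press [547.6  47.2]
mouse [array([ 0.483, -0.022,  0.002])]
key [array([ 0.61 ,  0.236, -0.002])]
marker [array([ 0.393,  0.156, -0.   ])]
driver [array([ 0.392,  0.157, -0.003])]
1.9 [ 0.29711592 -0.60607985  0.23128762] tool y [[0.0, 0.44, -0.9], [0.0, -0.9, -0.44], [-1.0, -0.0, -0.0]]
```

View pics/crop.png

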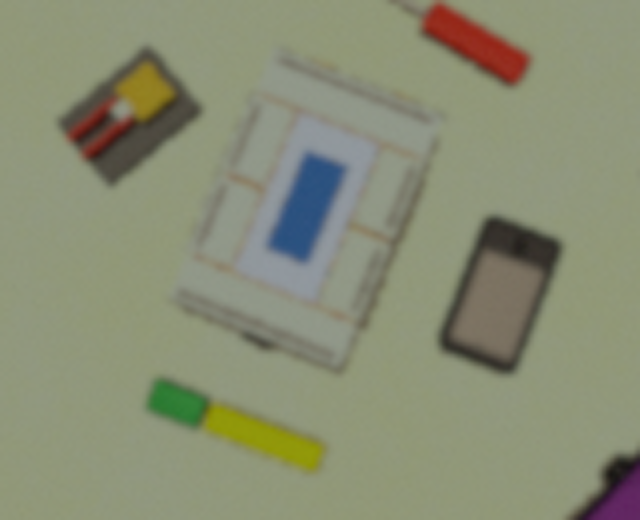

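Confirmed: this is the white lid on the grey box, with the sockets at the top end and the gland at crop pixel (262,340). Its pose is about (541, 106.5) mm, yaw about -23°. First I'll approach above rim1 with the fingers shut and the tool's y axis turned along box x.

servo_tool --steps '[0,0,4.1,21,45,-4,0,0,0,4.1,21,45,-4,0,0,0,4.1,21,45,-4,0,0,0,4.1,21,45,-4,0,0,0,4.1,21,45,-4,0,0,0,4.1,21,45,-4,0,0,0,4.1,21,45,-4,0,0,0,4.1,21,45,-4,0,0,0,4.1,21,45,-4,0,0,0,4.1,21,45,-4,0,0,0,0,21,45,-16,0,0,0,0,21,45,-16,0,0,0,0,21,45,-16,0,0,0,0,21,45,-16,0,0,0,0,21,45,-16,0,0,0,0,3,5,-10,0,0,0,0,0,0,0,0]' --force 40

```text
t: 4.03
ee_pos: [0.6145, 0.0736, 0.1004]
orientation: [-0.588, -0.391, 0.59, -0.391]
ft_force: [-0.6, -0.2, -0.1]
width: 0.002
```

servo_tool --steps '[0,0,0,0,0,-13,0,0,0,0,0,0,-13,0,0,0,0,0,0,-3,0,0,0,0,0,0,-3,0,0,0,0,0,0,-3,0,0,0,0,0,0,-2,0]'

```text
t: 4.78
ee_pos: [0.6152, 0.074, 0.0642]
orientation: [0.589, 0.391, -0.589, 0.391]
ft_force: [0.7, 0.7, 2.0]
width: 0.001
```

servo_tool --steps '[0,0,0,0,0,-1,0,0,0,0,0,0,-1,0,0,0,0,0,0,0,0]'

```text
t: 5.15
ee_pos: [0.6153, 0.074, 0.0639]
orientation: [0.589, 0.391, -0.589, 0.391]
ft_force: [-5.6, -1.0, 15.0]
width: -0.0
```

Rim 1 hit its hard stop at 63.9 mm with 15 N. Now rim2.

servo_tool --steps '[0,0,0,0,0,23,0,0,0,0,-13,34.5,0,0,0,0,0,-13,34.5,0,0,0,0,0,0,0,-11,0,0,0,0,0,0,-3,0,0,0,0,0,0,-3,0,0,0,0,0,0,-3,0,0,0,0,0,0,-3,0,0,0,0,0,0,0,0]'

```text
t: 6.28
ee_pos: [0.5896, 0.1414, 0.0638]
orientation: [-0.589, -0.39, 0.59, -0.391]
ft_force: [-5.1, -2.0, 17.3]
width: 0.002
```

servo_tool --steps '[0,0,0,0,0,23,0,0,0,0,-27.5,12,0,0,0,0,0,-27.5,12,0,0,0,0,0,0,0,-11,0,0,0,0,0,0,-3,0,0,0,0,0,0,-3,0,0,0,0,0,0,-3,0,0,0,0,0,0,-3,0,0,0,0,0,0,0,0]'

```text
t: 7.4
ee_pos: [0.5352, 0.1659, 0.0638]
orientation: [0.59, 0.39, -0.59, 0.391]
ft_force: [-4.8, -3.0, 17.9]
width: 0.003
```

servo_tool --steps '[0,0,0,0,0,23,0,0,0,0,-33,-14,0,0,0,0,0,-33,-14,0,0,0,0,0,0,0,-11,0,0,0,0,0,0,-3,0,0,0,0,0,0,-3,0,0,0,0,0,0,-3,0,0,0,0,0,0,-3,0,0,0,0,0,0,0,0]'

```text
t: 8.52
ee_pos: [0.4694, 0.1394, 0.0638]
orientation: [0.59, 0.39, -0.589, 0.391]
ft_force: [-5.1, -2.6, 21.0]
width: -0.003
```

Next are rim5 (shift +25, -68) and rim6 (shift +55, -24), then retreat upward.

servo_tool --steps '[0,0,0,0,0,23,0,0,0,0,12,-34,0,0,0,0,0,12,-34,0,0,0,0,0,0,0,-11,0,0,0,0,0,0,-3,0,0,0,0,0,0,-3,0,0,0,0,0,0,-3,0,0,0,0,0,0,-3,0,0,0,0,0,0,0,0]'

```text
t: 9.65
ee_pos: [0.4921, 0.0722, 0.0637]
orientation: [0.589, 0.391, -0.589, 0.391]
ft_force: [-6.8, -1.2, 21.2]
width: -0.002
```

servo_tool --steps '[0,0,0,0,0,23,0,0,0,0,27.5,-12,0,0,0,0,0,27.5,-12,0,0,0,0,0,0,0,-11,0,0,0,0,0,0,-3,0,0,0,0,0,0,-3,0,0,0,0,0,0,-3,0,0,0,0,0,0,-3,0,0,0,0,0,0,0,0]'

```text
t: 10.78
ee_pos: [0.546, 0.0477, 0.0637]
orientation: [-0.588, -0.391, 0.59, -0.391]
ft_force: [-8.2, -0.9, 21.2]
width: 0.004
```

servo_tool --steps '[0,0,0,0,0,30,0,0,0,0,0,0,40,0,0,0,0,0,0,40,0,0,0,0,0,-50,40,0,0,0,0,0,-50,0,0,0,0,0,0,-50,0,0,0,0,0,0,-50,0,0,0,0,0,0,-50,0,0,0,0,0,0,0,0,0]'

```text
t: 11.9
ee_pos: [0.5455, -0.2064, 0.2103]
orientation: [-0.59, -0.389, 0.591, -0.389]
ft_force: [0.8, 0.1, -0.1]
width: -0.0
```

Run:
```python
from cell import *
import cv2, numpy as np
m=camera_model("top");K,D=np.array(m["intrinsics"]),np.array(m["dist"])
p,d=camera("top")
v,u=np.mgrid[:384,:512]
n=cv2.undistortPoints(np.stack([u,v],-1).reshape(-1,1,2).astype(float),K,D).reshape(384,512,2)
one=np.ones((384,512))
def world(d):return (np.dstack([n,one])*d[...,None]-np.array(m["t"]))@np.array(m["R"])
X0,X1=world(np.load("top0.npz")["d"]),world(d)
M=(np.hypot(X1[...,0]-.542,X1[...,1]-.106)<.13)&(X1[...,2]>.055)&(d>0)
print(cv2.minAreaRect((X1[M][:,:2]*1000).astype(np.float32)))
a=np.radians(-23);R=np.array([[np.cos(a),-np.sin(a)],[np.sin(a),np.cos(a)]])
for i,l in enumerate([(82,0),(29,54),(-29,54),(-82,0),(-29,-54),(29,-54),(0,0)],1):
    q=R@l/1000+[.5415,.1065]
    f=lambda X:round(1000*float(np.median(X[...,2][np.hypot(X[...,0]-q[0],X[...,1]-q[1])<.007])),1)
    print("rim",i,"z before/after",f(X0),f(X1))
cv2.imwrite("pics/crop2.png",cv2.resize(p[140:270,165:325,::-1],None,fx=4,fy=4,interpolation=cv2.INTER_CUBIC))
s=read_state();print(s["t"],s["ee_pos"],s["ft_force"])
```

```text
((541.6878662109375, 105.52857208251953), (123.31207275390625, 181.48526000976562), 67.58895874023438)
rim 1 z before/after 69.2 62.7
rim 2 z before/after 68.6 63.6
rim 3 z before/after 69.8 63.3
rim 4 z before/after 69.0 63.2
rim 5 z before/after 69.5 63.0
rim 6 z before/after 68.5 63.1
rim 7 z before/after 63.5 63.4
11.95 [ 0.54603713 -0.20318266  0.21036939] [-0.01837877  0.08508045 -0.67103708]
```

View pics/crop2.png

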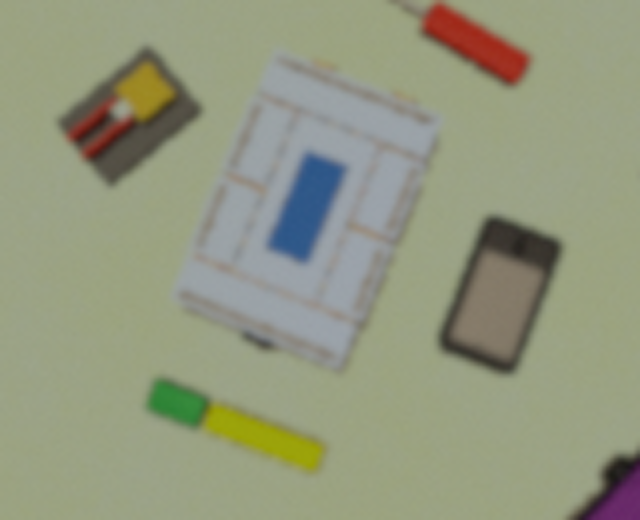

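All six sections lie level with the panel, and the box and bystanders haven't moved: their pixels are the same as before. The arm is clear.

```bash
python3 -c "from cell import *; print(hand_in())"
```

```text
the job is handed in; nothing more can be done
None
```

I pressed all six rim sections shut one after another with closed fingertips, and each met its hard stop at about 64 mm. I then pulled the arm clear at about 12 s and handed the job in; no verdict was reported.

- **Force:** the press readings at the stops were 15–21 N, measured at the end of each press.
- **Sections:** the last top-camera depth check shows each section dropped from about 69 mm to 62.7–63.6 mm. The centre panel reads 63.4 mm, so all six are level to within about 1 mm.
- **Box and bystanders:** the box moved less than 1 mm in the measurement. The mouse, key, highlighter and screwdriver look unchanged in the picture.
- **Disagreement:** the detector gave the highlighter's position for the screwdriver. I took the screwdriver's place from the picture instead, and no move depended on the detector's value.

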